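# Fit the U-bolt over the tube of a laboratory tube stand

### The job

Take the larger of the two U-bolts out of the grey rack, pass its two legs down either side of the stand's horizontal tube and, feeling for them, through both holes of the loose plate below at once, then press it down, gently and never forcing it, until its crown is fully home on the tube, and let go. Leave the smaller U-bolt in the rack and all the other things where they are.

Things in the scene. Friction and masses are not known exactly. Their poses are not given: they have to be found in the camera images.
- ubolt_large: Larger steel U-bolt, about 0.18 kg, upright in a rack slot, legs 40 mm deep; lifts straight out. Two round legs 8 mm thick at y = +-23 mm, 38 mm clear between, ends flat and square. Origin: midway between the leg ends, at their lower faces; z up to the crown, x normal to the plane of the U. The crown bar's underside is 100.5 mm, its top 108.5 mm above the origin.
- ubolt_large_grip (a point): Grip point of the larger U-bolt: the middle of the black plastic grip block on its crown, 128 mm above its origin, same axes. The block is 14 mm thick in x, 26 mm wide in y and reaches from 107.5 to 143.5 mm above the origin. Pinch it across its 14 mm, fingertips no lower than 112 mm above the origin, so that they clear the tube.
- ubolt_small: The smaller U-bolt: same shape and height and origin, but its legs are 30 mm apart (too narrow for the tube). It stands in the other half of the rack and stays there.
- rack: Grey plastic rack, 70 x 190 x 46 mm, fixed. Origin: centre of its underside. One slot, 11.6 mm wide in x, along its y, with a wall in the middle: a U-bolt stands in each half, at about y = +-46 mm; the slot's floor is 6 mm above the origin. Which bolt is in which half varies.
- stand: Fixed tube stand, 170 x 110 mm, blocks 64 mm high. Origin: centre of its underside; x along the tube, z up. The steel tube, 25 mm thick, 210 mm long, has its axis 98 mm and its top 110.5 mm above the origin; two 18 mm wide saddles carry it at x = +-72 mm. Under its middle is a well (x +-38, y +-42 mm) with the hole plate.
- well (a point): Fixed point of the stand: its middle, 60 mm above its origin, at the top face of the 8 mm aluminium plate in the well. The plate's two holes, at y = +-23 mm, are 10.5 mm in x by 12.5 mm in y, chamfered 1 mm. The plate floats along x: both holes lie together anywhere from x = -12 to +12 mm (not measured). Sliding it takes about 7 N. It is sprung: up to 2.5 N it stays, then sinks 1 mm per 2 N, 5 mm at most.
- plate_carrier: Sprung carrier under the hole plate (the plate slides on it; the carrier itself only sinks, never moves along x). Origin: on the stand's middle axis, 45 mm above its origin, 15 mm below the plate's top face, when unloaded. Keep the U-bolt's force on the plate below 35 N.
- tube: The steel tube on the stand, 25 mm thick. Origin: middle of its axis; x along the tube, z up. Keep the U-bolt's force on the tube below 35 N.
- seat (a point): Top of the tube at the stand's middle, 110.5 mm up, same axes. The tube lies on rubber pads: from 3 N on it gives 1 mm per 6 N, 4 mm at most. Fully home, the crown rests on the tube here and the U-bolt's origin is 10 mm above the stand's. Sprung rollers 21 to 39 mm above the stand's origin grip both legs, so that the U-bolt does not drop home: about 12 to 15 N pushes the leg ends past them, then 3 to 8 N to the end.
- jar: small amber glass jar with a cap, 38 mm across, 50 mm tall, bystander; origin: centre of its underside
- beaker: open glass beaker, 72 mm across, 90 mm tall, bystander; origin: centre of its underside
- reagent: amber reagent bottle, 64 mm across, 150 mm tall, bystander; origin: centre of its underside
- cuvette_box: flat cuvette box 55 x 85 x 22 mm, bystander; origin: centre of its underside
- wrench: small open-ended wrench lying on the bench, bystander
- collar: loose steel collar ring, 40 mm across, 16 mm tall, bystander; origin: centre of its underside
Things that resemble listed ones, but are neither listed nor needed, are in the scene too. What is shaped like the ubolt_large but pink is not meant.

How it is judged:
On the way, in this order (a step that is already met when the one before it is completed fails the run):
1. the larger U-bolt is lifted clear of the rack (z of ubolt_large in the frame of rack above 0.055 m), for 0.1 s.
2. both legs are through the plate's holes, astride the tube (z of ubolt_large in the frame of stand below 0.048 m and y of ubolt_large in the frame of stand between -0.006 and 0.006 m and x of ubolt_large in the frame of stand between -0.018 and 0.018 m and angle between ubolt_large's own z axis and vertical below 0.15 rad), for 0.1 s.
At the end, for the whole second after the job is handed in: The larger U-bolt is fully home on the stand: its origin less than 13 mm above the stand's origin (10 mm is touching), within 6 mm of the tube's axis sideways and 18 mm of the stand's middle along it, upright within 0.12 rad, its x along the tube within 0.12 rad, at rest and released (z of ubolt_large in the frame of stand below 0.013 m and y of ubolt_large in the frame of stand between -0.006 and 0.006 m and x of ubolt_large in the frame of stand between -0.018 and 0.018 m and angle between ubolt_large's own z axis and vertical below 0.12 rad and angle between the x axis of ubolt_large and the x axis of stand, either way round below 0.12 rad and linear speed of ubolt_large below 0.01 m/s and contact force between ubolt_large and the fingers below 0.1 N).
It fails at once if the U-bolt is forced against the plate with more than 35 N (contact force between ubolt_large and plate_carrier above 35 N).
It fails at once if the U-bolt is forced down on the tube with more than 35 N (contact force between ubolt_large and tube above 35 N).
It fails at once if the smaller U-bolt is taken out of its place (moved more than 20 mm) (distance of ubolt_small from where it was at the start of the episode above 0.02 m).
It fails at once if a bystander is moved by more than 20 mm (distance of any of jar, beaker, reagent, cuvette_box, wrench, collar from where it was at the start of the episode above 0.02 m).
It also fails if it takes over 64 s, if anything falls off the work surface, if the arm or the gripper's body presses on something with over 40 N, if the wrist force passes 120 N, or if a joint passes its speed limit or range.

### The arm

A 7-joint arm with a two-finger parallel gripper is mounted at the origin on the work surface. World frame = base frame: x ahead of the robot, y to its left, z up, the work surface at z = 0. Lengths are in m, angles in rad, forces in N, time in s.
With the tool pointing down it reaches from about 0.425 to 0.875 m from the base axis. Payload 4.7 kg.
Tool frame: the origin (TCP) lies midway between the tips of the shut fingers; the grasp point (between the pads) lies 19 mm behind it; x points along the fingers, y is the direction in which the jaws open and shut, and the axes are right-handed (so a half turn about x gives the same grasp; the last joint's range is limited). The gripper opens to 87 mm and grips with 3 to 60 N. Pads are 19 mm wide; open, the fingers measure 117 mm over their backs; the gripper's body (75 mm by 190 mm) begins 51 mm behind the grasp point.
Start: joints at [0.014, 0.321, -0.07, 1.45, 0.023, 1.371, -0.057], TCP at [0.65, -0, 0.223] pointing down, gripper open.
Joint ranges: [-2.86, 2.86], [-0.3, 2.09], [-1.38, 1.24], [0.06, 2.45], [-1.56, 4.7], [0.09, 2.05], [-2.69, 2.69]. Speed limits (rad/s): [2.57, 2.57, 3.14, 3.14, 3.14, 3.14, 3.14].

### API

Orientations are given as a rotation vector (axis times angle).
In Python, from bench import ctrl gives the robot as it stands. The module is installed in compiled form; this text tells all that it offers.
- The arm moves only by the tool servo_tool, never from a script. Its arguments are lists of equal length, an entry for each row: "dp": the shift along the tool's x, y, z in units of 25 mm (1.0 is 25 mm), a list of three; "yaw": the turn about the tool's x in units of 6 degrees (1.0 is 6 degrees). A call has exactly 5 rows; each row shifts and turns the commanded pose from where the row before left it, along the tool's axes as they then stand; what a row does not reach is not made up. A row lasts 1/10 s, in which the tool goes at most 50 mm and 8.59 degrees, less where a joint would pass 70% of its speed; a pose out of reach is approached as far as the arm can. A call is refused whole if a number of a shift passes 1 or a number of a turn 1, either way. A call with a gripper value outside its range is refused whole. "fingers" is the opening, from 0 (shut) to 1 (fully open), set as the call begins (left out, the last holds). The fingers move at their own pace and stop on an object; "grip_force" is the grip in N (left out, the last holds). Time passes only in rows, so rows that do not move let the fingers close, or fill a call up. It gives the time, the measured TCP pose, the force and the opening at its end, in the units of the state.
- ctrl.get_state(): the state, without advancing time (a new reading comes with each control period).
- ctrl.get_image(name): name is "scene" or "side" or "wrist"; returns (picture, depth): 480x640x3 uint8, red, green, blue; 480x640 float32, m along the optical axis (not along the pixel's ray), 0 where there is no reading.
- ctrl.camera_info(name): a dict with "fx", "fy", "cx", "cy" (pixels), "extrinsics" (4x4, takes a point from world to camera coordinates); the wrist camera has in their place "hand_eye" (4x4, takes a point from camera to tool coordinates, whose origin is the TCP and whose axes are the tool frame's). Camera axes: x right, y down, z forward; pixel columns grow to the right and rows downward; lengths in m; the calibration is good to about 2 mm. A picture is of the moment at which its call begins: read the wrist's pose just before it. camera_info takes no time and is no camera call.
- ctrl.close_job(): hands the job in, once; it reports no verdict.
Trained networks look in the newest picture that a camera, given by its name, has taken for a name from the list of things; names that differ only in an ending like _2 or _b are one class to them, and where a whole thing is asked for, a point or a joint stands for the part that bears it (a point fixed in the world has none). Each returns a list of dicts, best first, with "score" (0 to 1); they miss things now and then, are a little off and sometimes report something else, mostly with a low value. They report only what shows in the picture. A call takes as long as a camera call. They do not tell look-alikes from the thing itself.
- ctrl.search_frame(camera, label): "extent" ([left, top, right, bottom] in pixels, round what is visible of it).
- ctrl.cut_out(camera, label): "region" (480x640 bool, what is visible of it) and "extent" ([left, top, right, bottom] in pixels, round what is visible of it).
The state is a dict: "time": time; "joint_positions": joint angles; "qd": joint speeds; "joint_torque": joint torques, N m; "position": TCP position; "tool_rot": TCP orientation; "ft_force": force on the tool from outside, world axes, zero at the start; "torque": the same for the moment, N m; "grip_width": opening from 0.0 (shut) to 1.0 (fully open).
Only numpy, scipy, OpenCV 4.12 (cv2) and the standard library are available. Lean on these libraries where they do the work, as an engineer would, in place of code of your own. Each camera call takes 0.05 s, during which the arm holds its last target.

## Working session

There is one attempt and no reset: what is moved stays moved. The work goes in short steps, Python scripts to look and compute and a tool call to move; the robot and the scene stay as the last step left them, time stands still between calls to the robot, and variables do not carry over. Pictures are saved under pics/ and viewed, and the job is handed in when it is done.

Besides the shell and the picture viewer there is one more tool, called as name(argument=value, ...) on one line, values as JSON. servo_tool: Moves the arm, as the interface text tells. Its arguments: {"type":"object","properties":{"dp":{"type":"array","items":{"type":"array","items":{"type":"number"}}},"yaw":{"type":"array","items":{"type":"number"}},"fingers":{"type":"number"},"grip_force":{"type":"number"}},"required":["dp","yaw"]}

```bash
mkdir -p pics; cat > h.py <<'E'
import numpy as np, cv2
from scipy.spatial.transform import Rotation as R
from bench import ctrl
def save(n,im): cv2.imwrite('pics/'+n,cv2.cvtColor(np.ascontiguousarray(im),cv2.COLOR_RGB2BGR))
def T_cw(name,st=None):
    """camera->world"""
    ci=ctrl.camera_info(name)
    if 'extrinsics' in ci: return np.linalg.inv(np.array(ci['extrinsics']))
    T=np.eye(4);T[:3,:3]=R.from_rotvec(st['tool_rot']).as_matrix();T[:3,3]=st['position']
    return T@np.array(ci['hand_eye'])
def cloud(name,depth,st=None):
    ci=ctrl.camera_info(name);v,u=np.mgrid[0:480,0:640]
    P=np.stack([(u-ci['cx'])/ci['fx']*depth,(v-ci['cy'])/ci['fy']*depth,depth],-1)
    T=T_cw(name,st); return P@T[:3,:3].T+T[:3,3]
E
python3 - <<'E'
from h import *
s=ctrl.get_state();print({k:np.round(v,4).tolist() for k,v in s.items()})
for n in ['scene','side','wrist']:
    im,d=ctrl.get_image(n);save(n+'0.png',im);np.savez('/tmp/%s0.npz'%n,im=im,d=d)
    for l in ['ubolt_large','rack','stand']:
        try: print(n,l,[(round(r['score'],2),np.round(r['extent']).tolist()) for r in ctrl.search_frame(n,l)])
        except Exception as e: print(n,l,e)
E
```

```text
{'time': 0.0, 'joint_positions': [0.0141, 0.3218, -0.0701, 1.4517, 0.0226, 1.3708, -0.0569], 'qd': [-0.0012, 0.0, -0.0003, -0.0001, -0.0007, -0.0001, -0.0015], 'joint_torque': [-0.0003, -49.1285, -0.4039, -31.2526, -0.0641, 0.0438, 0.0002], 'position': [0.6495, -0.0001, 0.2215], 'tool_rot': [1.2083, 1.2105, -1.2106], 'ft_force': [-0.2463, -0.0364, -0.6576], 'torque': [0.036, -0.0109, 0.0371], 'grip_width': 1.0017}
scene ubolt_large [(0.77, [374.0, 123.0, 399.0, 177.0]), (0.76, [374.0, 177.0, 392.0, 202.0]), (0.46, [352.0, 192.0, 356.0, 198.0])]
scene rack [(0.78, [361.0, 199.0, 446.0, 240.0])]
scene stand [(0.7, [212.0, 226.0, 328.0, 310.0]), (0.45, [339.0, 245.0, 361.0, 267.0])]
side ubolt_large [(0.97, [312.0, 318.0, 323.0, 410.0]), (0.8, [333.0, 281.0, 357.0, 365.0]), (0.74, [225.0, 225.0, 246.0, 286.0]), (0.73, [270.0, 252.0, 297.0, 311.0])]
side rack [(0.66, [304.0, 188.0, 400.0, 286.0])]
side stand [(0.75, [305.0, 189.0, 400.0, 285.0])]
wrist ubolt_large [(0.94, [338.0, 33.0, 379.0, 115.0]), (0.7, [0.0, 62.0, 108.0, 90.0]), (0.62, [115.0, 16.0, 202.0, 101.0]), (0.57, [37.0, 0.0, 51.0, 7.0])]
wrist rack [(0.83, [138.0, 0.0, 254.0, 138.0])]
wrist stand [(0.84, [193.0, 231.0, 314.0, 434.0])]
```

View pics/scene0.png

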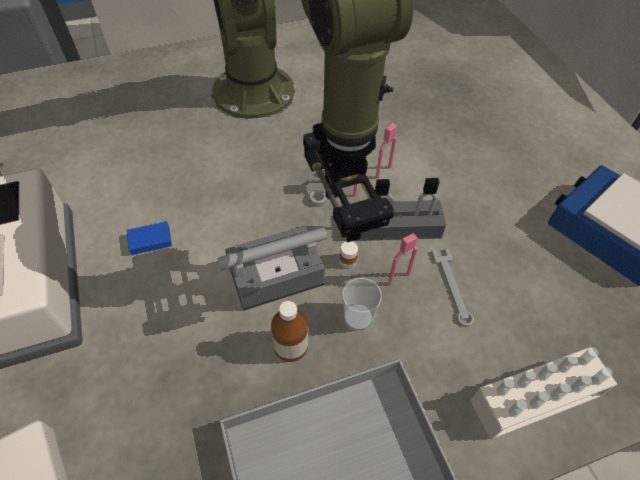

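View pics/side0.png

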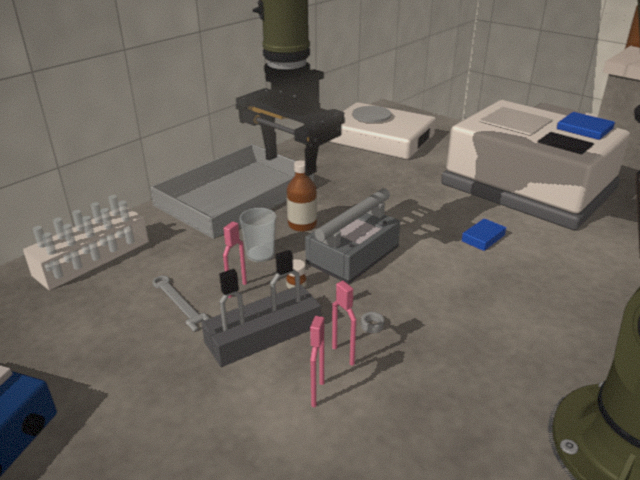

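View pics/wrist0.png

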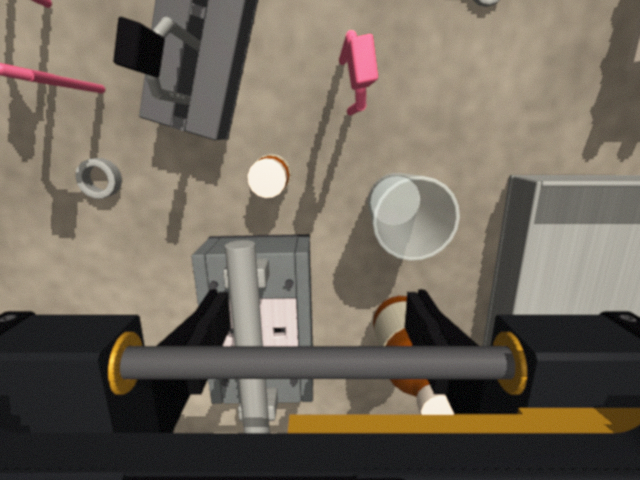

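The scene picture shows the grey rack at about (400,222), with two black-gripped bolts at (383,187) and (431,186). Three pink decoys stand outside the rack. The stand is at (275,265). The side picture shows the same two bolts at (229,282) and (285,263). Next I'll work out which is larger by measuring leg spacing.

```bash
python3 - <<'E'
from h import *
s=ctrl.get_state();print(R.from_rotvec(s['tool_rot']).as_matrix().round(3))
for n in ['scene','side','wrist']:
    f=np.load('/tmp/%s0.npz'%n);im,d=f['im'],f['d'];P=cloud(n,d,s);ok=d>0
    hsv=cv2.cvtColor(im,cv2.COLOR_RGB2HSV)
    print(n,ctrl.camera_info(n)['fx'],'table z',np.median(P[...,2][ok]))
    z=P[...,2]
    # black blocks
    m=ok&(im.max(-1)<50)&(z>.10)&(z<.158)&(P[...,0]>.3)
    k,l,st,c=cv2.connectedComponentsWithStats(m.astype(np.uint8))
    for i in range(1,k):
        if st[i,4]>40:
            q=P[l==i];print(' black',st[i],q.mean(0).round(4),q.min(0).round(4),q.max(0).round(4))
    np.save('/tmp/P%s.npy'%n,P)
im=np.load('/tmp/side0.npz')['im'];save('side_crop.png',cv2.resize(im[180:380,190:410],None,fx=3,fy=3,interpolation=cv2.INTER_CUBIC)[:600])
im=np.load('/tmp/scene0.npz')['im'];save('scene_crop.png',cv2.resize(im[150:320,200:460],None,fx=3,fy=3,interpolation=cv2.INTER_CUBIC))
E
```

```text
[[ 0.  1.  0.]
 [-0.  0. -1.]
 [-1.  0.  0.]]
scene 503.4804271271092 table z 0.0015232571517858062
 black [424 178  15  16 200] [0.5724 0.2237 0.1382] [0.5624 0.212  0.116 ] [0.5799 0.2363 0.1553]
 black [375 180  15  16 189] [0.5446 0.1304 0.138 ] [0.533  0.1187 0.115 ] [0.5516 0.1435 0.1528]
side 590.474395443867 table z 0.0017403444602336338
 black [276 250  17  25 321] [0.5346 0.1349 0.1368] [0.5281 0.1184 0.1158] [0.5456 0.1473 0.1522]
 black [220 269  18  25 348] [0.5621 0.2278 0.1365] [0.5556 0.2139 0.1141] [0.5733 0.2405 0.1523]
wrist 364.3517271193499 table z 0.001584511687683532
 black [ 114   18   50   60 2085] [0.5434 0.1311 0.1412] [0.5312 0.1184 0.1113] [0.5501 0.145  0.151 ]
```

View pics/side_crop.png

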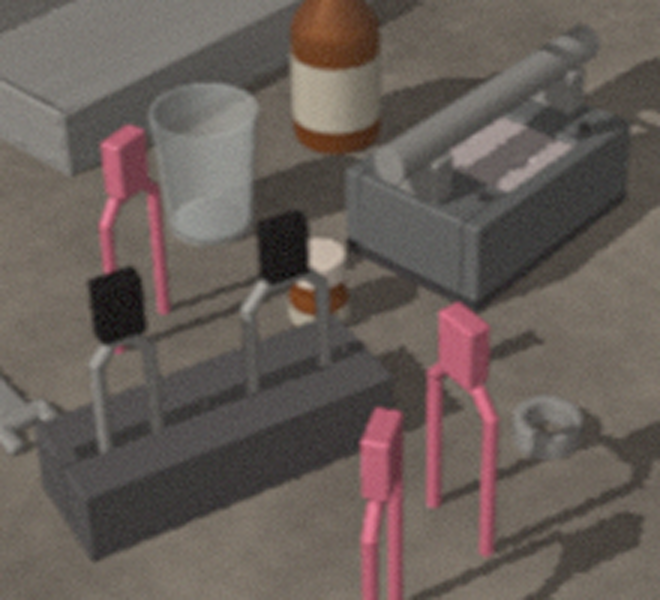

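View pics/scene_crop.png

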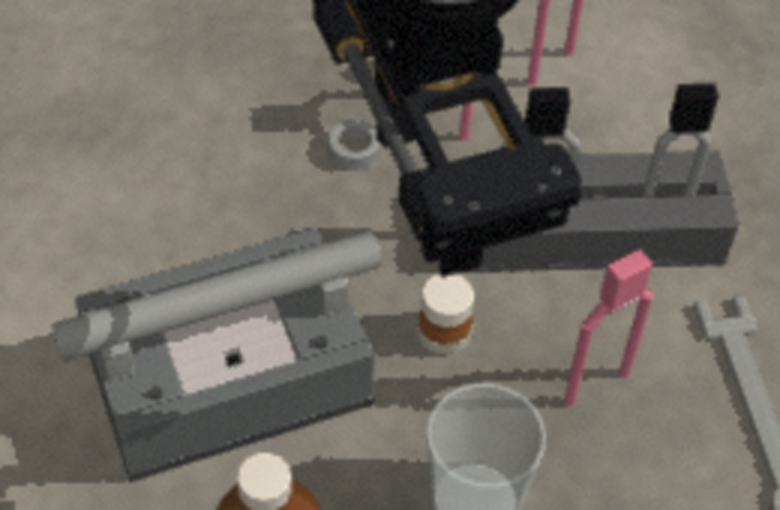

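In the side crop, the right-hand bolt has legs at columns 250 and 323, and the left-hand one at 103 and 155. The bolt nearest the jar, grip at about (0.54, 0.13), is therefore the wider candidate. Now to check that in metres and fit the stand.

```bash
cat > fit.py <<'E'
from h import *
def line(q):
    c=q.mean(0);u,s,v=np.linalg.svd(q-c,full_matrices=False);return c,v[0]
for n in ['scene','side','wrist']:
    P=np.load('/tmp/P%s.npy'%n);f=np.load('/tmp/%s0.npz'%n);im,d=f['im'],f['d'];x,y,z=P[...,0],P[...,1],P[...,2];ok=d>0
    sat=(im.max(-1).astype(int)-im.min(-1))
    # rack: top z~.046
    m=ok&(abs(z-.046)<.006)&(x>.46)&(x<.66)&(y>.06)&(y<.30)&(sat<25)
    q=P[m][:,:2].astype(np.float32)
    if len(q)>50: 
        r=cv2.minAreaRect(q);print(n,'rack top',np.round(r[0],4),np.round(r[1],4),r[2],len(q),'z',np.median(z[m]))
    # legs  z .06-.10 in rack region
    m=ok&(z>.056)&(z<.098)&(x>.49)&(x<.63)&(y>.08)&(y<.28)&(sat<25)
    k,l,st,c=cv2.connectedComponentsWithStats(m.astype(np.uint8))
    for i in range(1,k):
        if st[i,4]>12: q=P[l==i];print(n,'leg',st[i],np.median(q,0).round(4))
    # tube
    m=ok&(z>.095)&(z<.125)&(x>.5)&(x<.85)&(y>-.25)&(y<.08)&(sat<30)
    k,l,st,c=cv2.connectedComponentsWithStats(m.astype(np.uint8))
    for i in range(1,k):
        if st[i,4]>200:
            q=P[l==i];cc,v=line(q[:,:2]);t=(q[:,:2]-cc)@v
            print(n,'tube',st[i],'mid',(cc+v*(t.min()+t.max())/2).round(4),'len',np.ptp(t).round(3),'ang',np.degrees(np.arctan2(v[1],v[0])).round(2),'ztop',np.percentile(q[:,2],98).round(4))
    m=ok&(abs(z-.064)<.005)&(x>.5)&(x<.85)&(y>-.25)&(y<.08)&(sat<30)
    k,l,st,c=cv2.connectedComponentsWithStats(m.astype(np.uint8));
    q=P[m][:,:2].astype(np.float32)
    r=cv2.minAreaRect(q);print(n,'stand top',np.round(r[0],4),np.round(r[1],4),r[2],len(q))
E
python3 fit.py
```

```text
scene rack top [0.5644 0.1688] [0.2139 0.0906] 87.38899230957031 1266 z 0.046527604966662084
scene leg [415 198   7  14  53] [0.5667 0.2104 0.0771]
scene leg [429 198   8  14  52] [0.5754 0.239  0.0783]
scene tube [ 217  227  110   43 1420] mid [ 0.5934 -0.109 ] len 0.21 ang -88.7 ztop 0.1127
scene stand top [ 0.6494 -0.0767] [0.249  0.2292] 5.480757713317871 3002
side rack top [0.5519 0.1761] [0.1906 0.0762] 73.11114501953125 2992 z 0.046302263002617805
side leg [295 276   5  21  86] [0.5299 0.1114 0.0742]
side leg [270 285   6  20  93] [0.5433 0.1557 0.0763]
side leg [237 297   7  21  99] [0.5604 0.2128 0.0769]
side leg [219 303   8  22 105] [0.5692 0.2415 0.077 ]
side tube [314 188  76  52 994] mid [ 0.5811 -0.11  ] len 0.216 ang 90.68 ztop 0.1123
side stand top [ 0.6434 -0.0731] [0.2872 0.1781] 20.020259857177734 2047
wrist rack top [0.5426 0.1397] [0.1139 0.0704] 73.62767791748047 8464 z 0.04522284640058405
wrist leg [170  21  24  23 254] [0.5497 0.1523 0.0782]
wrist leg [161  88  22  15 215] [0.5366 0.1094 0.078 ]
wrist tube [ 225  243   39  103 3034] mid [ 0.5892 -0.053 ] len 0.098 ang -88.06 ztop 0.1107
wrist tube [ 239  379   31   54 1428] mid [ 0.5919 -0.1635] len 0.072 ang -86.92 ztop 0.1108
wrist stand top [ 0.6492 -0.0737] [0.2339 0.2383] 1.681100606918335 7752
```

The bolt nearest the jar has leg spacing of 46 mm and the other about 30 mm, so the larger one is at about (0.540, 0.132) with its y axis at 73°. Now the plate hole.

```bash
python3 - <<'E'
from h import *
s=ctrl.get_state()
print(np.array(ctrl.camera_info('wrist')['hand_eye']).round(3))
def ray(n,u,v,z):
    ci=ctrl.camera_info(n);T=T_cw(n,s);d=T[:3,:3]@[(u-ci['cx'])/ci['fx'],(v-ci['cy'])/ci['fy'],1];return T[:3,3]+d*(z-T[2,3])/d[2]
for n,b in [('scene',(268,260,290,280)),('wrist',(262,315,298,343))]:
    print(n,T_cw(n,s)[:3,3].round(3))
    im=np.load('/tmp/%s0.npz'%n)['im'];P=np.load('/tmp/P%s.npy'%n);g=im.max(-1)[b[1]:b[3],b[0]:b[2]]
    k,l,st,c=cv2.connectedComponentsWithStats((g<90).astype(np.uint8))
    for i in range(1,k):
        if st[i,4]>5:
            u,v=c[i]+[b[0],b[1]];print(n,st[i],(u,v),ray(n,u,v,.060).round(4),P[int(v)][int(u)].round(3), [ray(n,st[i,0]+b[0]-.5+w,v,.06).round(4)[:2].tolist() for w in (0,st[i,2])],[ray(n,u,st[i,1]+b[1]-.5+w,.06).round(4)[:2].tolist() for w in (0,st[i,3])])
for n in ['scene','side','wrist']: 
    im=np.load('/tmp/%s0.npz'%n)['im']
    for lab in ['jar','beaker','reagent','collar','wrench','cuvette_box']:
        r=ctrl.search_frame(n,lab)
        if r:
            e=r[0]['extent'];print(n,lab,round(r[0]['score'],2),np.round(e).tolist(),ray(n,(e[0]+e[2])/2,(e[1]+e[3])/2,.03).round(3)) 
im=np.load('/tmp/wrist0.npz')['im'];save('wcrop.png',cv2.resize(im[220:440,180:330],None,fx=2.7,fy=2.7,interpolation=cv2.INTER_CUBIC))
print(ctrl.get_state()['time'])
E
```

```text
[[-0.    -0.308  0.952 -0.162]
 [ 1.     0.001  0.    -0.   ]
 [-0.001  0.952  0.308 -0.085]
 [ 0.     0.     0.     1.   ]]
scene [ 1.127 -0.217  0.881]
scene [ 7  8  5  4 15] (np.float64(277.2), np.float64(269.26666666666665)) [ 0.6126 -0.1097  0.06  ] [ 0.598 -0.107  0.037] [[0.611, -0.1146], [0.6141, -0.1055]] [[0.6088, -0.1086], [0.6175, -0.1112]]
wrist [0.65  0.085 0.384]
wrist [12 13 11  4 41] (np.float64(278.9024390243902), np.float64(329.609756097561)) [ 0.6113 -0.1074  0.06  ] [ 0.608 -0.121  0.036] [[0.6058, -0.1074], [0.6169, -0.1074]] [[0.6113, -0.105], [0.6112, -0.1096]]
scene jar 0.84 [338.0, 242.0, 360.0, 267.0] [0.607 0.042 0.03 ]
scene beaker 0.89 [340.0, 277.0, 382.0, 332.0] [0.722 0.023 0.03 ]
scene reagent 0.87 [272.0, 303.0, 307.0, 361.0] [ 0.732 -0.124  0.03 ]
scene collar 0.57 [312.0, 189.0, 330.0, 205.0] [0.443 0.041 0.03 ]
scene wrench 0.66 [433.0, 249.0, 474.0, 328.0] [0.748 0.208 0.03 ]
scene cuvette_box 0.31 [213.0, 230.0, 328.0, 310.0] [ 0.592 -0.119  0.03 ]
side jar 0.65 [288.0, 258.0, 306.0, 289.0] [0.6  0.04 0.03]
side beaker 0.59 [240.0, 208.0, 274.0, 261.0] [ 0.753 -0.003  0.03 ]
side reagent 0.76 [288.0, 162.0, 317.0, 233.0] [ 0.791 -0.181  0.03 ]
side collar 0.8 [354.0, 310.0, 384.0, 336.0] [0.413 0.061 0.03 ]
side wrench 0.77 [152.0, 274.0, 207.0, 330.0] [0.695 0.237 0.03 ]
side cuvette_box 0.67 [463.0, 219.0, 505.0, 250.0] [ 0.402 -0.312  0.03 ]
wrist jar 0.56 [247.0, 156.0, 291.0, 198.0] [0.603 0.041 0.03 ]
wrist collar 0.69 [76.0, 154.0, 124.0, 195.0] [0.441 0.044 0.03 ]
wrist wrench 0.43 [474.0, 0.0, 500.0, 5.0] [0.792 0.186 0.03 ]
wrist cuvette_box 0.57 [78.0, 157.0, 124.0, 196.0] [0.442 0.042 0.03 ]
1.5
```

View pics/wcrop.png

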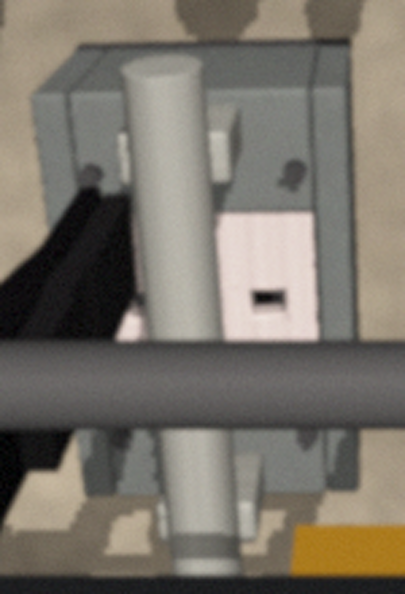

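The visible hole is at about (0.612, -0.109), and the scene and wrist views agree within 2 mm. I'll put the wrist camera over the stand for one clean measurement before grasping.

servo_tool(dp=[[0,-0.4,0.7],[0,-0.4,0.7],[0,-0.4,0.7],[0,-0.4,0.7],[0,-0.4,0.7]], yaw=[0,0,0,0,0], fingers=1.0)

```text
time: 2.0
position: [0.5983, -0.0908, 0.2228]
tool_rot: [1.21, 1.207, -1.212]
ft_force: [-0.1, -1.7, -0.2]
grip_width: 0.997
```

servo_tool(dp=[[0,0,0],[0,0,0],[0,0,0],[0,0,0],[0,0,0]], yaw=[0,0,0,0,0])

```text
time: 2.5
position: [0.6003, -0.0865, 0.2224]
tool_rot: [1.208, 1.21, -1.208]
ft_force: [0.3, 0.7, 0.4]
grip_width: 1.0
```

```bash
cat > look.py <<'E'
import sys
from h import *
n,tag=sys.argv[1:3]
s=ctrl.get_state();im,d=ctrl.get_image(n)
np.savez('/tmp/%s.npz'%tag,im=im,d=d,P=cloud(n,d,s),T=T_cw(n,s))
save(tag+'.png',im);print(s['time'],np.round(s['position'],4),np.round(s['tool_rot'],4),np.round(s['ft_force'],2),s['grip_width'],s['joint_positions'])
E
python3 look.py wrist w1
```

```text
2.5 [ 0.6003 -0.0865  0.2224] [ 1.2082  1.2102 -1.208 ] [0.3  0.66 0.43] 1.00033406425862 [ 0.12214858  0.22864348 -0.02674497  1.56615303  0.00598263  1.34698037
  0.09637239]
```

View pics/w1.png

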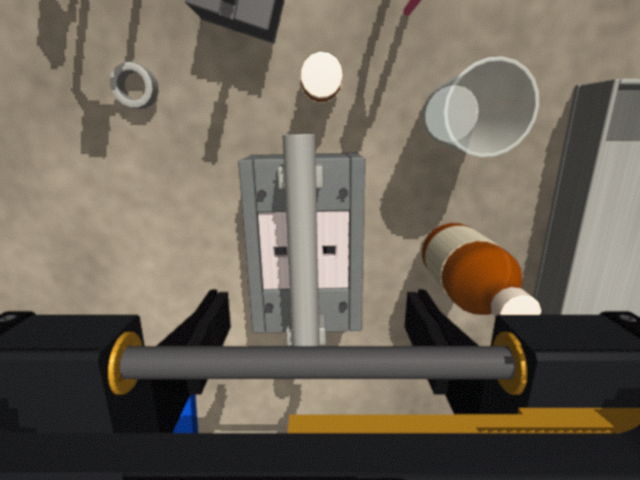

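Both plate holes show, at about (281,250) and (330,250), either side of the tube, whose near end is at (300,135). Now measuring both holes, the tube axis, the stand corners and the yaw.

```bash
python3 - <<'E'
from h import *
f=np.load('/tmp/w1.npz');im,d,P,T=f['im'],f['d'],f['P'],f['T'];ci=ctrl.camera_info('wrist')
def ray(u,v,z):
    d=T[:3,:3]@[(u-ci['cx'])/ci['fx'],(v-ci['cy'])/ci['fy'],1];return T[:3,3]+d*(z-T[2,3])/d[2]
g=im.max(-1)
for b in [(270,238,288,262),(320,238,340,262)]:
    w=np.clip(170-g[b[1]:b[3],b[0]:b[2]].astype(float),0,None); w[w<50]=0
    yy,xx=np.mgrid[b[1]:b[3],b[0]:b[2]]
    u,v=(w*xx).sum()/w.sum(),(w*yy).sum()/w.sum();print('hole',u,v,ray(u,v,.06).round(4))
    r=np.where(w>0);print(' ext',xx[r].min(),xx[r].max(),yy[r].min(),yy[r].max(), ray(xx[r].min()-.5,yy[r].min()-.5,.06).round(4)[:2],ray(xx[r].max()+.5,yy[r].max()+.5,.06).round(4)[:2])
# plate
m=(d>0)&(abs(P[...,2]-.06)<.006)&(im.min(-1)>130);print('plate z',np.median(P[m],0),m.sum())
v,u=np.where(m);print('plate px',np.percentile(u,[1,99]),np.percentile(v,[1,99]))
for a in range(212,292,8):
    uu=np.where(m[a])[0]; 
    if len(uu): print(a,uu.min(),uu.max(),ray(uu.min()-.5,a,.06)[:2].round(4),ray(uu.max()+.5,a,.06)[:2].round(4))
# tube: edges per row at silhouette, depth-based
for a in range(140,310,15):
    row=(d[a]>0)&(P[a,:,2]>.09)&(P[a,:,2]<.13)&(np.arange(640)>260)&(np.arange(640)<340);uu=np.where(row)[0]
    q=P[a][row];print(a,uu.min(),uu.max(),'x range',q[:,0].min().round(4),q[:,0].max().round(4),'y',q[:,1].mean().round(4),'zmax',q[:,2].max().round(4),'mid@.098',ray((uu.min()+uu.max())/2,a,.098).round(4)[:2],)
save('w1c.png',cv2.resize(im[120:350,220:390],None,fx=2.6,fy=2.6,interpolation=cv2.INTER_CUBIC))
m=(d>0)&(P[...,2]>.09)&(P[...,2]<.13)&(im.max(-1)>90);m[:,:260]=0;m[:,340:]=0;m[310:]=0
v,u=np.where(m);print('tube v',v.min(),ray(300,v.min()-.5,.1)[:2])
E
```

```text
hole 281.10839260312946 250.6692745376956 [ 0.5663 -0.1099  0.06  ]
 ext 274 287 238 256 [ 0.5596 -0.097 ] [ 0.5721 -0.1156]
hole 328.5997215777262 249.42561484918792 [ 0.6108 -0.1085  0.06  ]
 ext 323 335 246 253 [ 0.6051 -0.1047] [ 0.6173 -0.1125]
plate z [ 0.60669128 -0.10258283  0.05947078] 4376
plate px [260. 492.] [103. 288.]
212 317 348 [ 0.5994 -0.0728] [ 0.6284 -0.0727]
220 258 348 [ 0.5455 -0.0804] [ 0.6286 -0.0802]
228 259 348 [ 0.5461 -0.0879] [ 0.6288 -0.0877]
236 260 482 [ 0.5467 -0.0956] [ 0.7531 -0.0951]
244 260 347 [ 0.5463 -0.1033] [ 0.6283 -0.1031]
252 261 348 [ 0.5469 -0.1112] [ 0.6295 -0.111 ]
260 261 348 [ 0.5465 -0.1192] [ 0.6297 -0.119 ]
268 262 347 [ 0.5471 -0.1273] [ 0.629  -0.1271]
276 263 347 [ 0.5477 -0.1355] [ 0.6293 -0.1353]
284 263 347 [ 0.5474 -0.1439] [ 0.6295 -0.1437]
140 283 315 x range 0.5744 0.5982 y -0.0089 zmax 0.1106 mid@.098 [ 0.5861 -0.0091]
155 284 315 x range 0.575 0.5982 y -0.0195 zmax 0.1112 mid@.098 [ 0.5864 -0.0201]
170 278 322 x range 0.569 0.6037 y -0.0309 zmax 0.1107 mid@.098 [ 0.5866 -0.0314]
185 279 323 x range 0.5696 0.6046 y -0.0422 zmax 0.1102 mid@.098 [ 0.5873 -0.0429]
200 286 316 x range 0.5756 0.599 y -0.053 zmax 0.1105 mid@.098 [ 0.5871 -0.0548]
215 287 316 x range 0.5761 0.599 y -0.0648 zmax 0.1105 mid@.098 [ 0.5874 -0.0669]
230 287 317 x range 0.5758 0.5999 y -0.0769 zmax 0.1114 mid@.098 [ 0.5877 -0.0794]
245 288 317 x range 0.5764 0.5999 y -0.0893 zmax 0.1103 mid@.098 [ 0.588  -0.0921]
260 289 317 x range 0.577 0.5999 y -0.1019 zmax 0.1105 mid@.098 [ 0.5883 -0.1053]
275 289 318 x range 0.5764 0.6008 y -0.1151 zmax 0.1107 mid@.098 [ 0.5885 -0.1188]
290 290 318 x range 0.5772 0.6009 y -0.1284 zmax 0.1102 mid@.098 [ 0.5889 -0.1326]
305 291 317 x range 0.5778 0.6 y -0.142 zmax 0.1105 mid@.098 [ 0.5887 -0.1469]
tube v 134 [ 0.58703563 -0.00443966]
```

View pics/w1c.png

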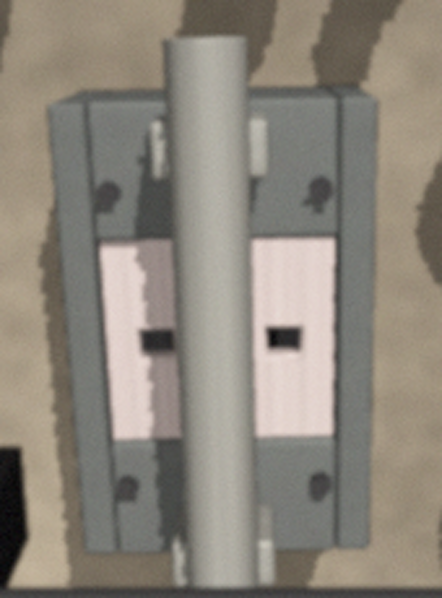

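Measured: tube axis through (0.588, -0.109), running 1.1° off world -y, tube top at z = 0.1105. The holes are at (0.566, -0.110) and (0.611, -0.109), 45 mm apart (46 expected). The stand's middle is at about (0.588, -0.110), so the holes are near its x = 0. On to the bolt.

servo_tool(dp=[[0,-0.24,-0.87],[0,-0.24,-0.87],[0,-0.24,-0.87],[0,-0.24,-0.87],[0,-0.24,-0.87]], yaw=[0,0,0,0,0], fingers=0.6)

```text
time: 3.05
position: [0.5698, 0.0225, 0.2225]
tool_rot: [1.209, 1.209, -1.209]
ft_force: [0.6, -0.3, -0.2]
grip_width: 0.648
```

servo_tool(dp=[[0,-0.24,-0.87],[0,-0.24,-0.87],[0,-0.24,-0.87],[0,-0.24,-0.87],[0,-0.24,-0.87]], yaw=[0,0,0,0,0])

```text
time: 3.55
position: [0.5397, 0.1313, 0.2226]
tool_rot: [1.209, 1.209, -1.209]
ft_force: [-1.1, -0.0, -0.1]
grip_width: 0.6
```

servo_tool(dp=[[0,0,0],[0,0,0],[0,0,0],[0,0,0],[0,0,0]], yaw=[0.7,0.7,0.7,0.7,0])

```text
time: 4.05
position: [0.54, 0.1304, 0.2225]
tool_rot: [1.421, 1.056, -1.421]
ft_force: [-0.0, -0.0, 0.5]
grip_width: 0.6
```

```bash
python3 look.py wrist w2
```

```text
4.05 [0.54   0.1304 0.2225] [ 1.4215  1.0562 -1.4215] [-0.03 -0.03  0.51] 0.6000222552969262 [-0.130629    0.12768508 -0.16816562  1.68513022  0.02196369  1.33063384
 -0.59538983]
```

View pics/w2.png

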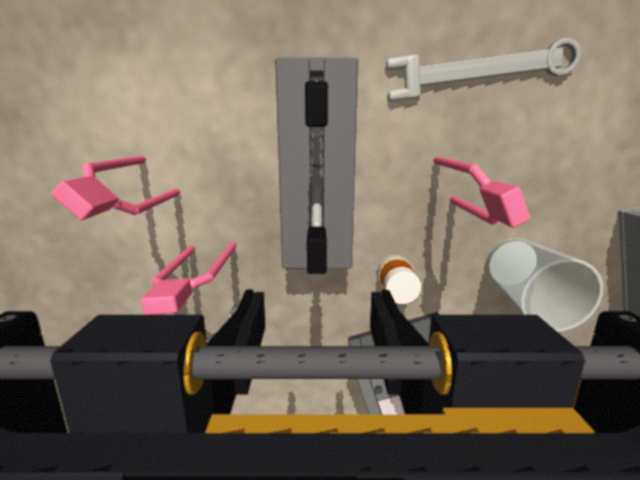

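The two blocks show at (317,250), the near and larger bolt, and (316,104), the smaller. The rack lies straight along the image column. Measuring the near block in tool coordinates and enlarging it to confirm.

```bash
python3 - <<'E'
from h import *
s=ctrl.get_state();Rt=R.from_rotvec(s['tool_rot']).as_matrix();p=np.array(s['position'])
f=np.load('/tmp/w2.npz');im,d,P=f['im'],f['d'],f['P']
Q=(P-p)@Rt  # tool coords
for b in [(300,215,336,285),(300,70,336,135)]:
    sub=np.zeros(d.shape,bool);sub[b[1]:b[3],b[0]:b[2]]=1
    m=sub&(d>0)&(P[...,2]>.13)&(P[...,2]<.16)&(im.max(-1)<60)
    q=Q[m];w=P[m];print('block n',m.sum(),'tool mean',q.mean(0).round(4),'min',q.min(0).round(4),'max',q.max(0).round(4))
    t=sub&m&(P[...,2]>.147);q=Q[t];r=cv2.minAreaRect(P[t][:,:2].astype(np.float32));print(' top face n',t.sum(),'z',np.median(P[t][:,2]).round(4),'tool mid yz',((q.min(0)+q.max(0))/2).round(4),np.ptp(q,axis=0).round(4),'world',np.round(r[0],4),np.round(r[1],4),round(r[2],1))
# rack edges angle
m=(d>0)&(abs(P[...,2]-.046)<.005)&(abs(P[...,0]-.553)<.09)&(P[...,1]>.07)&(P[...,1]<.29)&(im.max(-1)<140)
r=cv2.minAreaRect(P[m][:,:2].astype(np.float32));print('rack',r)
y=np.array([Q[v,np.where(m[v])[0],1] for v in []])
for v in range(70,260,20):
    uu=np.where(m[v])[0]; print(v,Q[v,uu.min()].round(4)[1:],Q[v,uu.max()].round(4)[1:])
# legs gap
m=(d>0)&(P[...,2]>.07)&(P[...,2]<.118)&(abs(np.mgrid[0:480,0:640][1]-317)<25)&(np.mgrid[0:480,0:640][0]<260)
k,l,st,c=cv2.connectedComponentsWithStats(m.astype(np.uint8))
for i in range(1,k):
    if st[i,4]>15: print('steel',st[i],Q[l==i].min(0).round(4),Q[l==i].max(0).round(4))
save('w2c.png',cv2.resize(im[40:290,260:380],None,fx=2.4,fy=2.4,interpolation=cv2.INTER_CUBIC))
E
```

```text
block n 811 tool mean [ 0.0753 -0.0009 -0.0046] min [ 0.0717 -0.0075 -0.0154] max [0.0924 0.0058 0.0106]
 top face n 680 z 0.1488 tool mid yz [ 0.0736 -0.0008 -0.0022] [0.0039 0.0132 0.0257] world [0.54   0.1327] [0.0257 0.0132] 72.8
block n 988 tool mean [ 0.074  -0.0011 -0.0998] min [ 0.0717 -0.0077 -0.1125] max [ 0.0769  0.0058 -0.087 ]
 top face n 958 z 0.1487 tool mid yz [ 0.0736 -0.0009 -0.0997] [0.0038 0.0134 0.0254] world [0.5677 0.2261] [0.0254 0.0134] 73.4
rack ((0.5533506274223328, 0.17703136801719666), (0.1890476942062378, 0.07010570168495178), 73.33448791503906)
70 [-0.035  -0.1328] [ 0.0334 -0.1325]
90 [-0.0348 -0.1172] [ 0.0342 -0.1172]
110 [-0.0352 -0.101 ] [ 0.0336 -0.101 ]
130 [-0.0349 -0.0844] [ 0.0334 -0.0844]
150 [-0.0346 -0.0673] [ 0.0339 -0.0672]
170 [-0.0353 -0.0494] [ 0.0336 -0.0493]
190 [-0.0349 -0.0311] [ 0.0342 -0.031 ]
210 [-0.0346 -0.012 ] [ 0.0338 -0.012 ]
230 [-0.0352  0.0076] [0.0344 0.0078]
250 [-0.0338  0.0276] [0.034  0.0279]
steel [312 127  10   9  76] [ 0.116  -0.0041 -0.0866] [ 0.1238  0.0026 -0.081 ]
steel [308 198  18  31 288] [ 0.1046 -0.0072 -0.029 ] [ 0.1523  0.0056 -0.0141]
```

View pics/w2c.png

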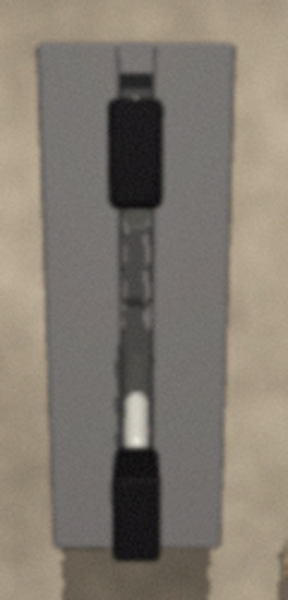

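Near block: centre (0.540, 0.1327), top face 13 x 26 mm at z = 0.149, with its steel reaching 27 mm from the middle (23 + 4). That makes it ubolt_large. I'll correct y by -0.8 mm and z by -2.2 mm, then go down to TCP z of about 0.120 (114 mm above the bolt's origin).

servo_tool(dp=[[0.8,-0.03,-0.09],[0.8,0,0],[0.8,0,0],[0.8,0,0],[0.8,0,0]], yaw=[0,0,0,0,0], fingers=0.6)

```text
time: 4.6
position: [0.5399, 0.1325, 0.1218]
tool_rot: [1.42, 1.057, -1.42]
ft_force: [0.5, -0.3, -0.5]
grip_width: 0.602
```

servo_tool(dp=[[0.1,0,0],[0,0,0],[0,0,0],[0,0,0],[0,0,0]], yaw=[0,0,0,0,0])

```text
time: 5.1
position: [0.5406, 0.1325, 0.1211]
tool_rot: [1.423, 1.055, -1.42]
ft_force: [-1.1, 0.6, -0.0]
grip_width: 0.6
```

```bash
python3 look.py wrist w3
```

```text
5.1 [0.5406 0.1325 0.1211] [ 1.423   1.0552 -1.4201] [-1.14  0.57 -0.02] 0.6002421514343732 [-0.13539891  0.20260941 -0.17062584  1.80922615  0.0380081   1.13108248
 -0.61183175]
```

View pics/w3.png

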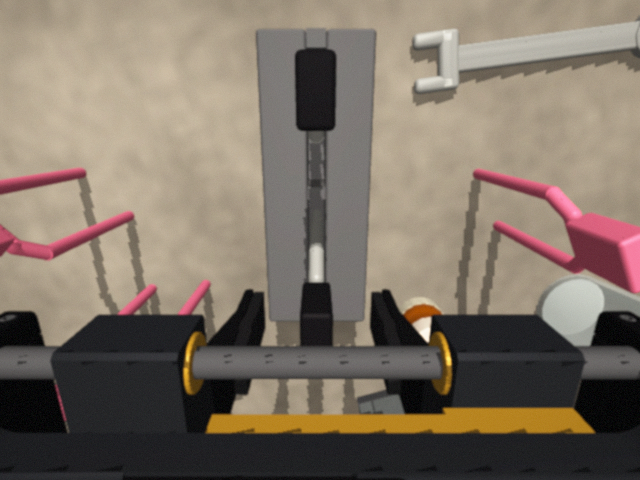

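The block sits centred between the fingers at (316,310), so I'll close. The measured TCP height of 0.121 is 115 mm above the bolt's origin.

servo_tool(dp=[[0,0,0],[0,0,0],[0,0,0],[0,0,0],[0,0,0]], yaw=[0,0,0,0,0], fingers=0.0, grip_force=45)

```text
time: 5.65
position: [0.5399, 0.1323, 0.12]
tool_rot: [1.422, 1.056, -1.422]
ft_force: [-0.2, 0.5, 0.2]
grip_width: 0.23
```

servo_tool(dp=[[0,0,0],[0,0,0],[0,0,0],[0,0,0],[0,0,0]], yaw=[0,0,0,0,0])

```text
time: 6.15
position: [0.54, 0.1323, 0.12]
tool_rot: [1.422, 1.056, -1.422]
ft_force: [-0.5, -0.1, -0.8]
grip_width: 0.157
```

The grip closed at 13.7 mm, which matches the 14 mm block. Lifting straight up.

servo_tool(dp=[[-0.4,0,0],[-0.6,0,0],[-0.8,0,0],[-0.9,0,0],[-0.9,0,0]], yaw=[0,0,0,0,0])

```text
time: 6.65
position: [0.54, 0.1324, 0.2122]
tool_rot: [1.422, 1.056, -1.421]
ft_force: [-0.3, 0.3, -2.9]
grip_width: 0.163
```

servo_tool(dp=[[-0.9,0,0],[-0.6,0,0],[-0.3,0,0],[0,0,0],[0,0,0]], yaw=[0,0,0,0,0])

```text
time: 7.15
position: [0.5395, 0.1322, 0.2542]
tool_rot: [1.421, 1.056, -1.423]
ft_force: [0.6, 0.2, -1.9]
grip_width: 0.155
```

```bash
python3 look.py side s4;python3 look.py wrist w4
```

```text
7.15 [0.5395 0.1322 0.2542] [ 1.4207  1.0565 -1.4232] [ 0.62  0.19 -1.9 ] 0.15467525429088652 [-0.13250895  0.11437913 -0.1692536   1.63668341  0.01951176  1.3936593
 -0.59734892]
7.2 [0.5393 0.1321 0.2538] [ 1.4202  1.0568 -1.4238] [-0.61  0.42 -2.76] 0.15275514564720233 [-0.1324748   0.11471949 -0.16929573  1.63709926  0.01952535  1.39362644
 -0.59736908]
```

View pics/s4.png

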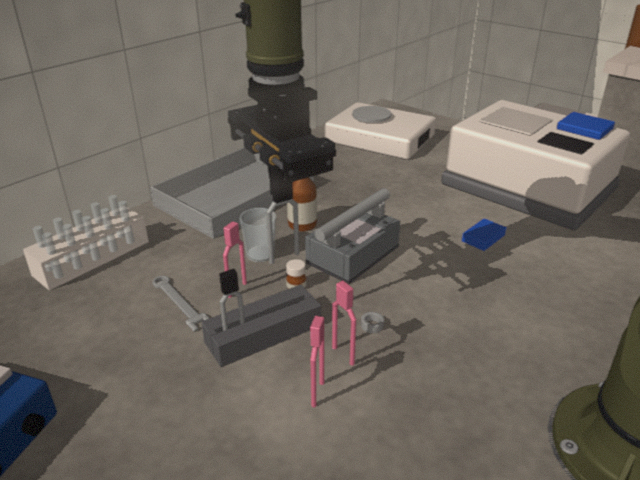

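View pics/w4.png

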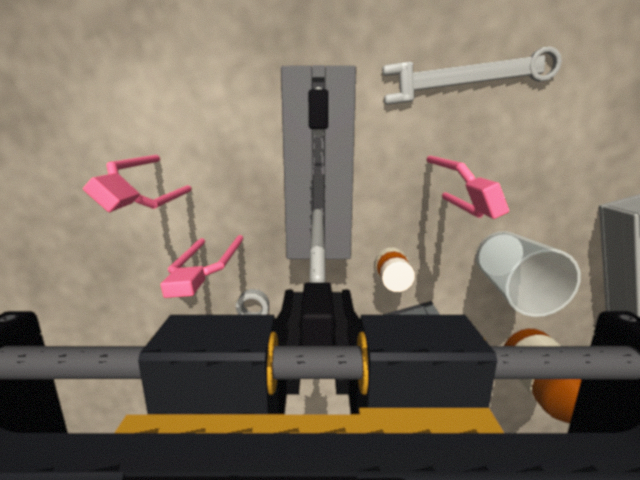

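The side picture shows the larger bolt hanging in the gripper at about (285,235). The smaller one is still in the rack at (229,282). The wrist picture shows the leg vertical at column 318. Now carrying it over the stand and turning it 72° so that its x lies along the tube.

servo_tool(dp=[[0,0.465,0.87],[0,0.465,0.87],[0,0.465,0.87],[0,0.465,0.87],[0,0.465,0.87]], yaw=[0,0,0,0,0])

```text
time: 7.75
position: [0.5638, 0.0104, 0.2539]
tool_rot: [1.421, 1.057, -1.423]
ft_force: [-0.2, 0.2, -2.4]
grip_width: 0.156
```

servo_tool(dp=[[0,0.465,0.87],[0,0.465,0.87],[0,0.465,0.87],[0,0.465,0.87],[0,0.465,0.87]], yaw=[0,0,0,0,0])

```text
time: 8.25
position: [0.588, -0.1104, 0.2538]
tool_rot: [1.421, 1.057, -1.423]
ft_force: [0.1, -0.1, -3.4]
grip_width: 0.154
```

servo_tool(dp=[[0,0,0],[0,0,0],[0,0,0],[0,0,0],[0,0,0]], yaw=[0.8,0.8,0.8,0.8,0.8])

```text
time: 8.75
position: [0.5878, -0.1094, 0.2537]
tool_rot: [1.712, 0.782, -1.716]
ft_force: [0.3, 0.5, -1.9]
grip_width: 0.154
```

servo_tool(dp=[[0,0,0],[0,0,0],[0,0,0],[0,0,0],[0,0,0]], yaw=[0.8,0.8,0.8,0.8,0.8])

```text
time: 9.25
position: [0.5878, -0.1094, 0.2537]
tool_rot: [1.978, 0.44, -1.982]
ft_force: [0.6, 1.2, -2.3]
grip_width: 0.156
```

servo_tool(dp=[[0,0,0],[0,0,0],[0,0,0],[0,0,0],[0,0,0]], yaw=[0.8,0.8,0.8,0.8,0.8])

```text
time: 9.75
position: [0.5878, -0.1094, 0.2538]
tool_rot: [2.21, 0.02, -2.215]
ft_force: [0.5, 0.4, -1.0]
grip_width: 0.159
```

```bash
python3 look.py wrist w5; python3 -c "
from h import *
s=ctrl.get_state();M=R.from_rotvec(s['tool_rot']).as_matrix();print(M.round(4),'jaw ang',np.degrees(np.arctan2(M[1,1],M[0,1])))"
```

```text
9.75 [ 0.5878 -0.1094  0.2538] [ 2.2104  0.0196 -2.2151] [ 0.47  0.36 -1.05] 0.15858728311662423 [ 0.03169008  0.1966843   0.12562358  1.54419158 -0.0246567   1.40439053
 -1.39420785]
[[-2.100e-03  1.450e-02 -9.999e-01]
 [ 1.000e-04 -9.999e-01 -1.450e-02]
 [-1.000e+00 -2.000e-04  2.100e-03]] jaw ang -89.17133104484616
```

View pics/w5.png

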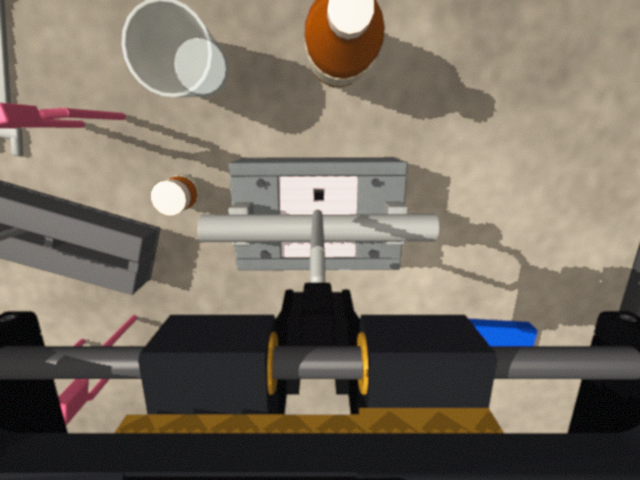

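The near leg's end is at (318,212) and the near hole at (319,195), beyond the tube. The column gives the misalignment along the tube directly, independent of the calibration offset, so I'll measure it.

```bash
cat > rel.py <<'E'
import sys
from h import *
tag=sys.argv[1]
f=np.load('/tmp/%s.npz'%tag);im,d,P,T=f['im'],f['d'],f['P'],f['T'];ci=ctrl.camera_info('wrist');print({k:round(ci[k],2) for k in('fx','cx','cy')})
g=im.max(-1).astype(float)
# plate: bright, find hole
pl=((im.min(-1)>150)&(abs(P[...,2]-.06)<.008)).astype(np.uint8)
k,l,st,c=cv2.connectedComponentsWithStats(pl);i=1+np.argmax(st[1:,4]);print('plate',st[i],'z',np.median(P[...,2][l==i]))
x0,y0,w,h=st[i,:4]
sub=g[y0:y0+h,x0:x0+w];dark=(sub<120).astype(np.uint8)
k,l2,s2,c2=cv2.connectedComponentsWithStats(dark)
for j in range(1,k):
    if 25<s2[j,4]<900:
        a,b,ww,hh=s2[j,:4];
        if a==0 or b==0 or a+ww==w or b+hh==h: continue
        pad=4;yy,xx=np.mgrid[y0+b-pad:y0+b+hh+pad,x0+a-pad:x0+a+ww+pad]
        wgt=np.clip(190-g[yy,xx],0,None);u=(wgt*xx).sum()/wgt.sum();v=(wgt*yy).sum()/wgt.sum()
        dd=T[:3,:3]@[(u-ci['cx'])/ci['fx'],(v-ci['cy'])/ci['fy'],1];w3=T[:3,3]+dd*(.06-T[2,3])/dd[2]
        depth=(.06-T[2,3])/dd[2]
        print('hole px',round(u,2),round(v,2),'box',a+x0,b+y0,ww,hh,'world',w3.round(4),'tool y mm',round((u-ci['cx'])/ci['fx']*depth*1e3,2))
# leg: per row, bright band with P z>0.12
for v in range(205,285,8):
    row=(d[v]>0)&(P[v,:,2]>.125)&(abs(np.arange(640)-318)<16);uu=np.where(row)[0]
    if len(uu): dp=np.median(d[v][uu]);u=(uu.min()+uu.max())/2;print('leg row',v,uu.min(),uu.max(),'depth',dp.round(4),'tool y mm',round((u-ci['cx'])/ci['fx']*dp*1e3,2),'world',P[v][uu].mean(0).round(4))
b=sys.argv[2:] and [int(q) for q in sys.argv[2:]] or [230,150,410,290]
save(tag+'c.png',cv2.resize(im[b[1]:b[3],b[0]:b[2]],None,fx=4,fy=4,interpolation=cv2.INTER_CUBIC))
E
python3 rel.py w5
```

```text
{'fx': 364.35, 'cx': 317.17, 'cy': 246.76}
plate [ 280  176   79   38 2749] z 0.05925668782652327
hole px 318.35 194.43 box 314 189 10 12 world [ 0.6114 -0.1101  0.06  ] tool y mm 1.15
leg row 213 313 322 depth 0.2662 tool y mm 0.24 world [ 0.6136 -0.109   0.1526]
leg row 221 312 323 depth 0.2441 tool y mm 0.22 world [ 0.6132 -0.109   0.1754]
leg row 229 312 323 depth 0.2245 tool y mm 0.2 world [ 0.6135 -0.1089  0.1972]
leg row 237 311 324 depth 0.2075 tool y mm 0.19 world [ 0.6134 -0.1089  0.2141]
leg row 245 311 324 depth 0.1933 tool y mm 0.17 world [ 0.6136 -0.1089  0.2301]
leg row 253 310 324 depth 0.1893 tool y mm -0.09 world [ 0.6109 -0.1086  0.2355]
leg row 261 310 325 depth 0.1876 tool y mm 0.17 world [ 0.6078 -0.109   0.2389]
leg row 269 310 325 depth 0.1843 tool y mm 0.17 world [ 0.6049 -0.109   0.2429]
leg row 277 310 325 depth 0.1824 tool y mm 0.16 world [ 0.6019 -0.109   0.2462]
```

View pics/w5c.png

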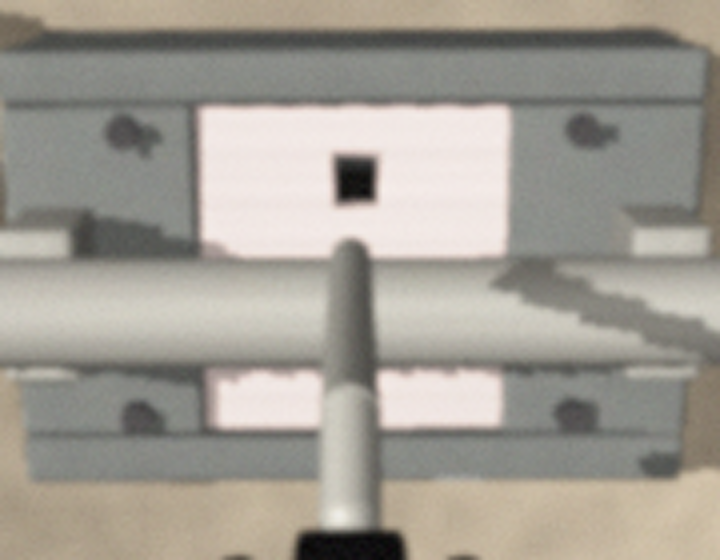

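```bash
python3 - <<'E'
from h import *
f=np.load('/tmp/w5.npz');im,d,P,T=f['im'],f['d'],f['P'],f['T'];ci=ctrl.camera_info('wrist')
def ray(u,v,z):
    d=T[:3,:3]@[(u-ci['cx'])/ci['fx'],(v-ci['cy'])/ci['fy'],1];return T[:3,3]+d*(z-T[2,3])/d[2]
for v in range(200,222,1): print(v,d[v,318].round(4),P[v,318].round(4),im[v,318])
for v in (209.,209.5,210): print(v,[ray(318,v,z)[0].round(4) for z in (.138,.1395,.141)])
# block top
m=(d>0)&(im.max(-1)<60)&(P[...,2]>.255)&(abs(np.mgrid[0:480,0:640][1]-318)<18)&(np.mgrid[0:480,0:640][0]<340)
q=P[m];print(m.sum(),q.min(0),q.max(0))
# tube silhouette at columns
for u in (260,290,350,380):
    col=(d[:,u]>0)&(P[:,u,2]>.088)&(P[:,u,2]<.12);vv=np.where(col)[0];q=P[vv,u];print('tube',u,vv.min(),vv.max(),q[:,0].min().round(4),q[:,0].max().round(4),q[q[:,2].argmax()].round(4), 'mid',ray(u,(vv.min()+vv.max())/2,.098).round(4))
E
```

```text
200 0.3644 [ 0.6048 -0.1099  0.0541] [136 123 118]
201 0.36 [ 0.6047 -0.1099  0.0587] [194 178 170]
202 0.3591 [ 0.6039 -0.1099  0.0599] [232 219 213]
203 0.3606 [ 0.6027 -0.1099  0.0588] [240 230 227]
204 0.3602 [ 0.6018 -0.1099  0.0594] [241 232 229]
205 0.3607 [ 0.6008 -0.11    0.0592] [241 232 229]
206 0.3596 [ 0.6    -0.11    0.0607] [241 234 229]
207 0.3619 [ 0.5986 -0.11    0.0587] [241 234 229]
208 0.3606 [ 0.598  -0.11    0.0602] [235 225 219]
209 0.2791 [ 0.6141 -0.1094  0.1407] [195 181 175]
210 0.2754 [ 0.6141 -0.1094  0.1446] [141 133 127]
211 0.2713 [ 0.6143 -0.1094  0.1488] [112 108 103]
212 0.2675 [ 0.6144 -0.1094  0.1528] [105 101  97]
213 0.2659 [ 0.6141 -0.1094  0.1546] [105 104  98]
214 0.2631 [ 0.614  -0.1094  0.1575] [105 105  98]
215 0.2589 [ 0.6143 -0.1093  0.1619] [104 102  98]
216 0.2566 [ 0.6141 -0.1093  0.1643] [106 101  96]
217 0.2536 [ 0.6141 -0.1093  0.1675] [106 105  98]
218 0.2515 [ 0.614  -0.1093  0.1698] [105 104  96]
219 0.2468 [ 0.6144 -0.1093  0.1745] [101  97  93]
220 0.2445 [ 0.6143 -0.1093  0.177 ] [105 103  99]
221 0.2427 [ 0.6141 -0.1093  0.179 ] [105 102  94]
209.0 [np.float64(0.6135), np.float64(0.6138), np.float64(0.6141)]
209.5 [np.float64(0.6131), np.float64(0.6134), np.float64(0.6138)]
210 [np.float64(0.6127), np.float64(0.613), np.float64(0.6134)]
1782 [ 0.586992   -0.11749732  0.25506714] [ 0.60143557 -0.10116605  0.29117573]
tube 260 214 241 0.5757 0.599 [ 0.589  -0.0598  0.1101] mid [ 0.5871 -0.0579  0.098 ]
tube 290 214 241 0.5764 0.6001 [ 0.5895 -0.0857  0.1101] mid [ 0.5876 -0.0849  0.098 ]
tube 350 42 241 0.5768 0.7325 [ 0.7325 -0.1303  0.1195] mid [ 0.6629 -0.1354  0.098 ]
tube 380 8 240 0.5791 0.7615 [ 0.591  -0.1637  0.1102] mid [ 0.6772 -0.1595  0.098 ]
```

The bolt centre sits at x = 0.587 against 0.588 for the tube and holes, and the leg tips are at z = 0.140 as expected. Correcting by +1 mm in tool y and -1 mm in tool z, then going down to about 10 mm above the plate.

servo_tool(dp=[[0,0.04,-0.04],[0.4,0,0],[0.6,0,0],[0.6,0,0],[0.5,0,0]], yaw=[0,0,0,0,0])

```text
time: 10.3
position: [0.5884, -0.1103, 0.2]
tool_rot: [2.208, 0.024, -2.214]
ft_force: [0.6, 0.4, -2.7]
grip_width: 0.156
```

servo_tool(dp=[[0.4,0,0],[0.3,0,0],[0,0,0],[0,0,0],[0,0,0]], yaw=[0,0,0,0,0])

```text
time: 10.8
position: [0.59, -0.1105, 0.1859]
tool_rot: [2.213, 0.023, -2.209]
ft_force: [0.4, 0.0, -2.5]
grip_width: 0.159
```

```bash
python3 look.py wrist w6; python3 rel.py w6
```

```text
10.8 [ 0.59   -0.1105  0.1859] [ 2.2125  0.023  -2.209 ] [ 0.35  0.02 -2.5 ] 0.15876447854978856 [ 0.03576556  0.23237917  0.12304423  1.63770153 -0.02959954  1.27169143
 -1.38555645]
{'fx': 364.35, 'cx': 317.17, 'cy': 246.76}
plate [ 269  190   97   48 4042] z 0.05931638344716836
leg row 229 312 322 depth 0.2243 tool y mm -0.11 world [ 0.616  -0.1097  0.13  ]
leg row 237 311 324 depth 0.2078 tool y mm 0.19 world [ 0.6155 -0.11    0.1461]
leg row 245 311 324 depth 0.1929 tool y mm 0.17 world [ 0.6159 -0.1099  0.1627]
leg row 253 310 324 depth 0.1897 tool y mm -0.09 world [ 0.6132 -0.1097  0.1679]
leg row 261 310 325 depth 0.1878 tool y mm 0.17 world [ 0.6099 -0.11    0.171 ]
leg row 269 310 325 depth 0.1843 tool y mm 0.17 world [ 0.6071 -0.1101  0.1752]
leg row 277 310 325 depth 0.1821 tool y mm 0.16 world [ 0.6042 -0.1101  0.1786]
```

View pics/w6.png

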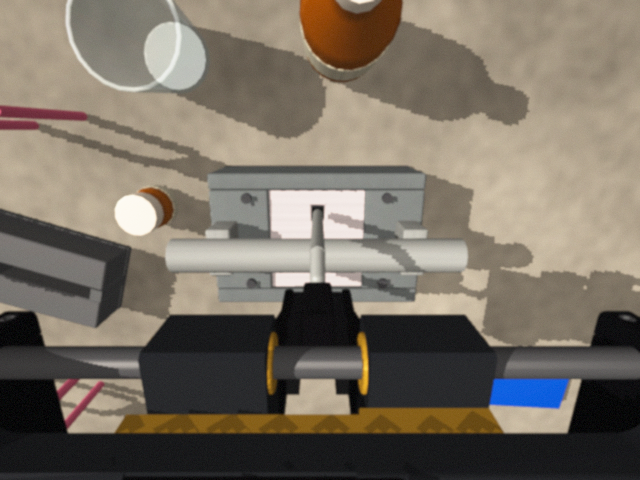

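The leg tip at (317,210) is right in front of the hole at (317,211). Enlarging to check the residual.

```bash
python3 - <<'E'
from h import *
s=ctrl.get_state();print(s['position'],s['time'])
im=np.load('/tmp/w6.npz')['im'];d=np.load('/tmp/w6.npz')['d']
save('w6c.png',cv2.resize(im[185:270,280:360],None,fx=7,fy=7,interpolation=cv2.INTER_CUBIC))
for v in range(203,222,2): print(v,im[v,306:330].max(-1).tolist())
E
```

```text
[ 0.58996181 -0.11053678  0.18597651] 10.85
203 [242, 241, 241, 240, 239, 237, 237, 236, 237, 237, 239, 237, 239, 237, 238, 237, 238, 239, 238, 237, 238, 240, 241, 242]
205 [240, 240, 240, 231, 205, 165, 136, 127, 128, 126, 128, 131, 133, 136, 138, 138, 149, 167, 198, 229, 238, 240, 241, 240]
207 [241, 242, 242, 234, 202, 134, 76, 41, 43, 42, 42, 40, 41, 41, 38, 38, 53, 105, 179, 230, 241, 242, 242, 242]
209 [243, 243, 241, 235, 203, 141, 66, 39, 60, 81, 92, 96, 82, 60, 43, 31, 42, 106, 185, 234, 242, 243, 244, 243]
211 [242, 243, 242, 236, 207, 141, 88, 99, 127, 137, 135, 121, 105, 95, 81, 62, 58, 117, 194, 236, 243, 242, 242, 241]
213 [243, 243, 243, 238, 209, 153, 114, 132, 146, 142, 136, 118, 108, 97, 85, 79, 70, 121, 202, 239, 243, 241, 238, 235]
215 [244, 245, 243, 240, 216, 155, 119, 138, 146, 141, 131, 121, 105, 95, 87, 78, 76, 123, 205, 242, 243, 234, 207, 189]
217 [242, 242, 243, 239, 215, 160, 128, 145, 146, 141, 129, 121, 103, 98, 88, 85, 89, 133, 211, 240, 242, 231, 200, 177]
219 [241, 241, 240, 237, 217, 171, 148, 152, 148, 137, 130, 116, 104, 97, 89, 87, 116, 172, 226, 240, 240, 236, 230, 228]
221 [240, 242, 241, 241, 235, 215, 178, 157, 145, 137, 128, 117, 106, 95, 91, 97, 144, 205, 237, 242, 242, 242, 241, 242]
```

View pics/w6c.png

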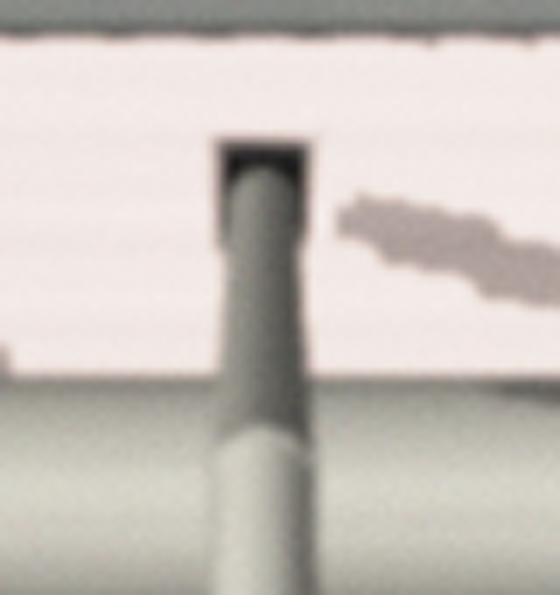

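```bash
python3 - <<'E'
from h import *
T=np.load('/tmp/w6.npz')['T'];P=np.load('/tmp/w6.npz')['P'];ci=ctrl.camera_info('wrist')
def ray(u,v,z):
    d=T[:3,:3]@[(u-ci['cx'])/ci['fx'],(v-ci['cy'])/ci['fy'],1];return T[:3,3]+d*(z-T[2,3])/d[2]
print('hole rim',ray(318,204.7,.0594)[0],ray(318,219.3,.0594)[0]);print('leg outer face',[P[v,317].round(4).tolist() for v in range(209,245,4)])
print('tip',ray(318,208.8,.0713)[0])
E
```

```text
hole rim 0.6172894627601377 0.6053054230476462
leg outer face [[0.6165, -0.1098, 0.0727], [0.6166, -0.1097, 0.0872], [0.6166, -0.1097, 0.0999], [0.6163, -0.1097, 0.1106], [0.6163, -0.1097, 0.1211], [0.6168, -0.1097, 0.1328], [0.6167, -0.1097, 0.1417], [0.6165, -0.1097, 0.1496], [0.6166, -0.1097, 0.1577]]
tip 0.6164348181971541
```

The leg is centred in the hole along the tube (within 0.3 mm) and about 1.2 mm too far out across it. Shifting tool z by +1 mm, then feeling down slowly.

servo_tool(dp=[[0,0,0.04],[0.1,0,0],[0.1,0,0],[0.1,0,0],[0,0,0]], yaw=[0,0,0,0,0])

```text
time: 11.35
position: [0.588, -0.1104, 0.1769]
tool_rot: [2.21, 0.023, -2.212]
ft_force: [-0.2, 0.1, -1.9]
grip_width: 0.158
```

servo_tool(dp=[[0.08,0,0],[0.08,0,0],[0.08,0,0],[0,0,0],[0,0,0]], yaw=[0,0,0,0,0])

```text
time: 11.85
position: [0.5884, -0.1105, 0.1715]
tool_rot: [2.211, 0.023, -2.211]
ft_force: [0.5, 0.9, -2.1]
grip_width: 0.154
```

Tips are now at about 0.057, below the plate's top face at 0.060, with no added force. Continuing slowly.

servo_tool(dp=[[0.06,0,0],[0.06,0,0],[0.06,0,0],[0,0,0],[0,0,0]], yaw=[0,0,0,0,0])

```text
time: 12.35
position: [0.5884, -0.1105, 0.167]
tool_rot: [2.211, 0.023, -2.211]
ft_force: [0.2, -0.2, -1.6]
grip_width: 0.158
```

```bash
python3 look.py wrist w7; python3 - <<'E'
from h import *
im=np.load('/tmp/w7.npz')['im'];save('w7c.png',cv2.resize(im[180:280,270:370],None,fx=6,fy=6,interpolation=cv2.INTER_CUBIC))
E
```

```text
12.35 [ 0.5884 -0.1105  0.167 ] [ 2.2109  0.0231 -2.2109] [ 0.21 -0.15 -1.65] 0.15800113631410231 [ 0.03679315  0.24312588  0.12220605  1.66340784 -0.03102885  1.23695209
 -1.38422759]
```

View pics/w7c.png

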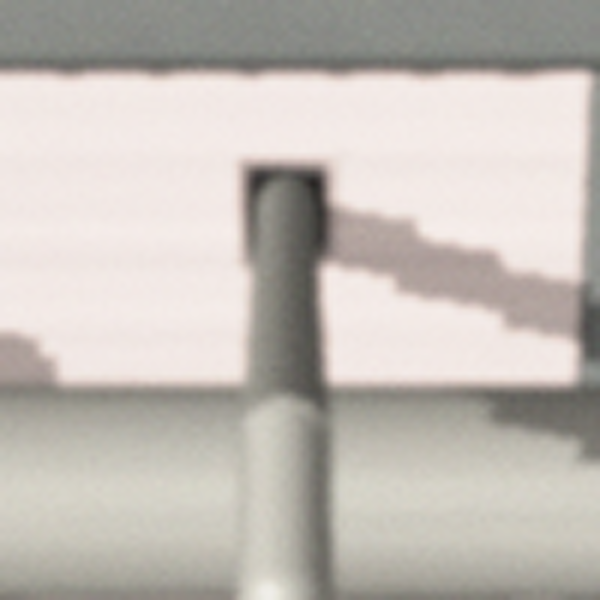

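The leg is inside the hole, at crop (285,215), and the plate hasn't moved or sunk. Continuing towards the rollers at 39 mm.

servo_tool(dp=[[0.08,0,0],[0.08,0,0],[0.08,0,0],[0.08,0,0],[0,0,0]], yaw=[0,0,0,0,0])

```text
time: 12.9
position: [0.5881, -0.1104, 0.1586]
tool_rot: [2.21, 0.023, -2.212]
ft_force: [-1.2, -0.5, -1.6]
grip_width: 0.159
```

servo_tool(dp=[[0.08,0,0],[0.08,0,0],[0,0,0],[0,0,0],[0,0,0]], yaw=[0,0,0,0,0])

```text
time: 13.4
position: [0.5885, -0.1105, 0.1551]
tool_rot: [2.211, 0.023, -2.211]
ft_force: [0.2, 0.7, -2.4]
grip_width: 0.159
```

servo_tool(dp=[[0.05,0,0],[0.05,0,0],[0.05,0,0],[0.05,0,0],[0,0,0]], yaw=[0,0,0,0,0])

```text
time: 13.9
position: [0.5882, -0.1104, 0.1498]
tool_rot: [2.21, 0.023, -2.211]
ft_force: [-0.1, 0.3, -2.1]
grip_width: 0.157
```

servo_tool(dp=[[0.04,0,0],[0.04,0,0],[0.04,0,0],[0,0,0],[0,0,0]], yaw=[0,0,0,0,0])

```text
time: 14.4
position: [0.5888, -0.1106, 0.148]
tool_rot: [2.212, 0.023, -2.209]
ft_force: [-1.1, 0.3, 4.4]
grip_width: 0.153
```

The rollers are now felt, about 6.5 N above the free value. Pressing on in small steps.

servo_tool(dp=[[0.04,0,0],[0.04,0,0],[0.04,0,0],[0,0,0],[0,0,0]], yaw=[0,0,0,0,0])

```text
time: 14.9
position: [0.5894, -0.1106, 0.1461]
tool_rot: [2.214, 0.023, -2.208]
ft_force: [-2.1, -0.5, 8.1]
grip_width: 0.159
```

servo_tool(dp=[[0.04,0,0],[0.04,0,0],[0.04,0,0],[0,0,0],[0,0,0]], yaw=[0,0,0,0,0])

```text
time: 15.4
position: [0.5889, -0.1106, 0.1417]
tool_rot: [2.212, 0.023, -2.209]
ft_force: [-1.1, 0.2, 5.8]
grip_width: 0.157
```

servo_tool(dp=[[0.04,0,0],[0.04,0,0],[0.04,0,0],[0.04,0,0],[0,0,0]], yaw=[0,0,0,0,0])

```text
time: 15.9
position: [0.5887, -0.1106, 0.1373]
tool_rot: [2.212, 0.023, -2.21]
ft_force: [-0.5, 0.7, 3.3]
grip_width: 0.157
```

servo_tool(dp=[[0.04,0,0],[0.04,0,0],[0.04,0,0],[0.04,0,0],[0,0,0]], yaw=[0,0,0,0,0])

```text
time: 16.4
position: [0.5886, -0.1106, 0.1332]
tool_rot: [2.211, 0.023, -2.21]
ft_force: [0.3, -0.5, 4.7]
grip_width: 0.154
```

servo_tool(dp=[[0.04,0,0],[0.04,0,0],[0.04,0,0],[0.04,0,0],[0,0,0]], yaw=[0,0,0,0,0])

```text
time: 16.9
position: [0.5885, -0.1106, 0.1291]
tool_rot: [2.211, 0.023, -2.21]
ft_force: [0.2, -0.8, 3.6]
grip_width: 0.156
```

Now the last few mm, expecting contact with the tube at TCP of about 0.124.

servo_tool(dp=[[0.04,0,0],[0.04,0,0],[0,0,0],[0,0,0],[0,0,0]], yaw=[0,0,0,0,0])

```text
time: 17.4
position: [0.5884, -0.1105, 0.1269]
tool_rot: [2.211, 0.023, -2.211]
ft_force: [-1.2, -0.2, 3.1]
grip_width: 0.158
```

servo_tool(dp=[[0.04,0,0],[0.04,0,0],[0,0,0],[0,0,0],[0,0,0]], yaw=[0,0,0,0,0])

```text
time: 17.9
position: [0.5884, -0.1105, 0.1251]
tool_rot: [2.211, 0.023, -2.211]
ft_force: [-0.3, -0.7, 5.0]
grip_width: 0.155
```

servo_tool(dp=[[0.04,0,0],[0,0,0],[0,0,0],[0,0,0],[0,0,0]], yaw=[0,0,0,0,0])

```text
time: 18.4
position: [0.5884, -0.1105, 0.1241]
tool_rot: [2.211, 0.023, -2.211]
ft_force: [0.6, -0.9, 3.6]
grip_width: 0.158
```

servo_tool(dp=[[0.04,0,0],[0,0,0],[0,0,0],[0,0,0],[0,0,0]], yaw=[0,0,0,0,0])

```text
time: 18.9
position: [0.5885, -0.1105, 0.1235]
tool_rot: [2.211, 0.023, -2.21]
ft_force: [-1.2, -0.4, 5.7]
grip_width: 0.157
```

servo_tool(dp=[[0.04,0,0],[0,0,0],[0,0,0],[0,0,0],[0,0,0]], yaw=[0,0,0,0,0])

```text
time: 19.4
position: [0.5886, -0.1105, 0.123]
tool_rot: [2.212, 0.023, -2.21]
ft_force: [-1.3, -0.5, 9.0]
grip_width: 0.159
```

Contact with the crown is felt: force is rising while the TCP lags. One more small press to make sure, then a check picture.

servo_tool(dp=[[0.04,0,0],[0,0,0],[0,0,0],[0,0,0],[0,0,0]], yaw=[0,0,0,0,0])

```text
time: 19.9
position: [0.5886, -0.1105, 0.1225]
tool_rot: [2.212, 0.023, -2.21]
ft_force: [-2.0, -0.2, 10.5]
grip_width: 0.157
```

```bash
python3 look.py side s8; python3 - <<'E'
from h import *
im=np.load('/tmp/s8.npz')['im'];save('s8c.png',cv2.resize(im[120:320,270:450],None,fx=3,fy=3,interpolation=cv2.INTER_CUBIC))
E
```

```text
19.9 [ 0.5886 -0.1105  0.1225] [ 2.2119  0.0231 -2.2099] [-2.   -0.15 10.46] 0.15737650977278517 [ 0.03934152  0.27842758  0.12000492  1.71277675 -0.03616337  1.15166942
 -1.38040216]
```

View pics/s8c.png

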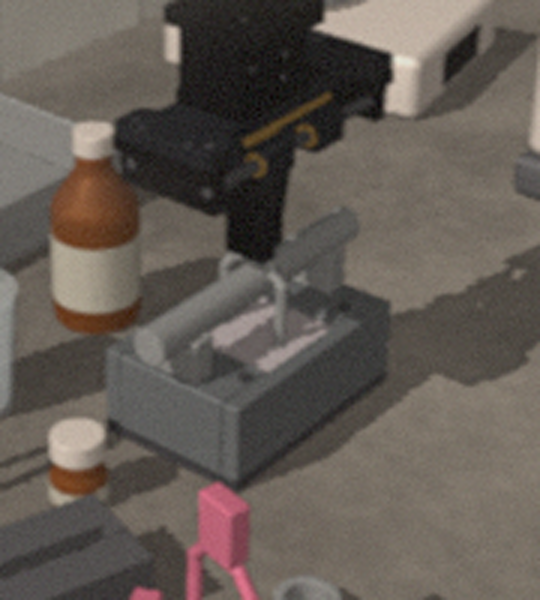

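The crown bar lies on the tube at crop (275,265), with the legs in the plate. Letting go, then backing off straight up.

servo_tool(dp=[[0,0,0],[0,0,0],[0,0,0],[0,0,0],[0,0,0]], yaw=[0,0,0,0,0], fingers=0.6)

```text
time: 20.45
position: [0.5881, -0.1104, 0.1206]
tool_rot: [2.21, 0.023, -2.212]
ft_force: [0.3, -1.1, 0.2]
grip_width: 0.524
```

servo_tool(dp=[[0,0,0],[0,0,0],[-0.2,0,0],[-0.4,0,0],[-0.6,0,0]], yaw=[0,0,0,0,0])

```text
time: 20.95
position: [0.588, -0.1104, 0.1516]
tool_rot: [2.21, 0.023, -2.212]
ft_force: [-0.1, -0.0, -0.3]
grip_width: 0.603
```

servo_tool(dp=[[-0.8,0,0],[-0.8,0,0],[-0.6,0,0],[-0.3,0,0],[0,0,0]], yaw=[0,0,0,0,0])

```text
time: 21.45
position: [0.5892, -0.1106, 0.2153]
tool_rot: [2.214, 0.023, -2.208]
ft_force: [1.1, 0.2, -0.5]
grip_width: 0.597
```

```bash
python3 look.py side s9;python3 look.py wrist w9; python3 - <<'E'
from h import *
im=np.load('/tmp/s9.npz')['im'];save('s9c.png',cv2.resize(im[150:370,200:420],None,fx=2.7,fy=2.7,interpolation=cv2.INTER_CUBIC))
f=np.load('/tmp/w9.npz');im,d,P=f['im'],f['d'],f['P']
u=np.mgrid[0:480,0:640][1]
m=(d>0)&(im.max(-1)<60)&(P[...,2]>.10)&(P[...,2]<.17)&(abs(P[...,0]-.588)<.03)&(abs(P[...,1]+.11)<.03)
q=P[m];print(m.sum(),q.min(0),q.max(0));t=q[q[:,2]>np.percentile(q[:,2],95)-.004];print('top',np.median(t[:,2]),cv2.minAreaRect(t[:,:2].astype(np.float32)))
m=(d>0)&(abs(P[...,2]-.1105)<.006)&(abs(P[...,0]-.588)<.004)&((abs(P[...,1]+.06)<.02)|(abs(P[...,1]+.16)<.02));print('tube top',np.percentile(P[m][:,2],[50,90]))
E
```

```text
21.45 [ 0.5892 -0.1106  0.2153] [ 2.2138  0.0227 -2.2077] [ 1.15  0.15 -0.53] 0.5968176948030081 [ 0.03451785  0.21300905  0.12446868  1.60166761 -0.02714115  1.32580497
 -1.38719538]
21.5 [ 0.5885 -0.1105  0.2139] [ 2.2116  0.023  -2.2101] [-0.77 -0.73 -0.83] 0.601507408188323 [ 0.03451651  0.21394127  0.12439025  1.6032044  -0.02716963  1.32541374
 -1.38715436]
911 [ 0.57653874 -0.11711226  0.11770831] [ 0.60177333 -0.10374149  0.1533078 ]
top 0.1513868954732857 ((0.5889116525650024, -0.11019265651702881), (0.025075696408748627, 0.01329975575208664), 1.5323779582977295)
tube top [0.10852913 0.10939318]
```

View pics/s9c.png

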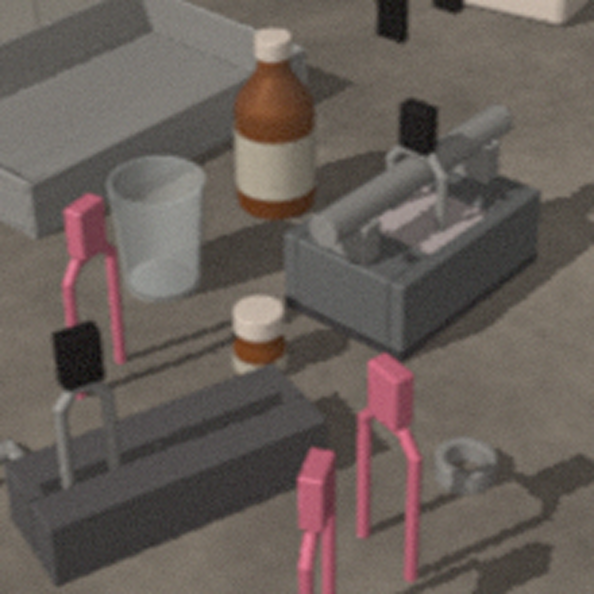

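View pics/w9.png

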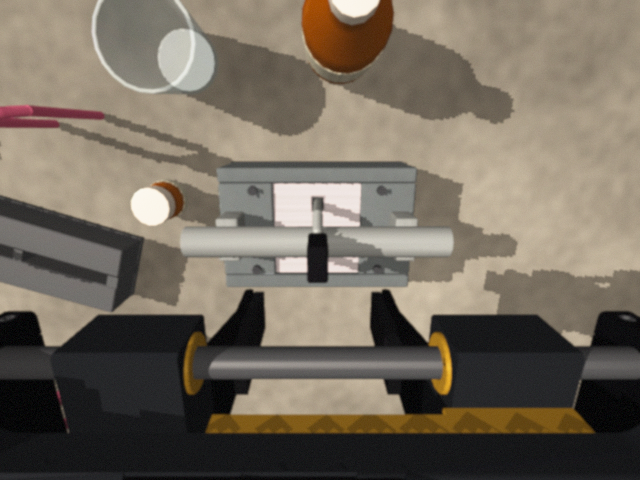

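The block's top is now at 0.1514. In the rack it measured 0.1488, for a true 0.1495, so the bolt's origin is about 9 mm above the stand's, which is home (below 13 mm required). The centre is (0.589, -0.110), within 1 mm of the stand's middle, and the gripper is clear. Handing in.

```bash
python3 -c "
from h import *
print(ctrl.close_job())"
```

```text
the job is handed in; nothing more can be done
None
```

I took the larger U-bolt out of the rack and pressed it home on the tube, then let it go and backed off. I handed the job in at about 21.5 s; the hand-in gives no verdict.

- **Choosing the bolt:** its legs measured 46 mm apart, against about 30 mm for the other one, and it has a black grip rather than pink.
- **Passing the holes:** I lined up the visible leg with its hole in the wrist camera, with small corrections. Both legs then went through with no force I could feel on the plate.
- **Pressing home:** the highest readings, allowing for the 2 N or so it showed when hanging free, were about 10 N at the rollers and 12.5 N once the crown touched the tube. Both are well below 35 N.
- **Last checks:** the top of the grip block puts the bolt's origin about 9 mm above the stand's, where 10 mm is touching and 13 mm is the limit. It stands within 1 mm of the stand's middle and within about 1° of the tube's direction.
- **Everything else:** the smaller bolt is still in its slot, and the jar, beaker, reagent bottle and collar look unmoved. The wrench and cuvette box were not in the final views.

**Disagreements:** the tube's top measured about 1 mm lower at the end (0.1094 against 0.1105). This could be measurement error, or the rollers still holding the crown down on the rubber pads. The trained networks' boxes for the cuvette box and some stand and rack labels were wrong, so I used the depth measurements instead.

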